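# Shut off the bench's air at the valve box

### The job

Shut off the bench's compressed air: with the fingertips, push the sliding cover of the wooden valve box all the way back (away from the box's front) to its stop, and then push the uncovered red handle with the yellow stripes fully shut, a quarter turn clockwise seen from above, so that it lies square across its pipe. Push only: do not pinch the handle or pick anything up. Leave the blue handle as it is and the tools lying about the bench where they are, and finish clear of everything.

Things in the scene. Friction and masses are not known exactly. Their poses are not given: they have to be found in the camera images.
- air_box: Fixed wooden valve box, rim 58 mm high, yaw within 0.3. Origin on the bench under the valve well's centre; +x to the box's rear, +y to its left. Outside x -82 to +218, y +-138. Well: x -70 to +68, y +-120, floor z 8 mm; deck behind it, top z 58. Guide strips at y +-134, up to z 70. Copper pipe (top z 26) along x under each handle; pipe ends reach x -95 and +240.
- cover (a joint): Travel of the sliding cover in m along the box's +x: 0 = well covered, 0.14 = fully back over the deck, at its stop. Starts at 0 to 0.012. Stays where it is left; sliding it takes about 3 N, plus about 6 N per m/s.
- cover_push (a point): Centre of the upright front face of the cover's raised dark panel: push here to the box's +x. Face 200 mm wide (box y), 20 mm high (z 66 to 86); this point at z 76, box x -40 when cover is 0. The panel is 105 mm deep (x), on a light wood plate 150 x 246 x 8 mm (z 58 to 66) that reaches 40 mm further to the front.
- red_handle (a joint): Angle of the red handle (two yellow stripes), rad: 0 = open, along the pipe, pointing to the box's front (-x); 1.571 = shut, at its stop, pointing to the box's left (+y). Grows clockwise seen from above. Starts at 0 to 0.3; turning takes about 0.16 N m (3 to 4 N near the tip); stays where it is left.
- blue_handle (a joint): Same for the plain blue handle beside it, which is to be left alone. Starts at 0 to 0.3.
- red_pivot (a point): Point on the vertical turning axis of the red handle at the handle's mid height (z 45 mm). The two valves' axes lie at box x +35, and at box y -65 and +45; which one is red varies.
- red_tip (a point): Middle of the free end of the red handle, 65 mm from its axis, mid height (z 45). The handle is a flat bar 14 mm wide, 16 mm high (z 37 to 53), from 7 to 65 mm from the axis; a round hub of radius 11 mm sits on the axis, z 40 to 50, on a brass valve body 30 mm across reaching up to z 33.
- blue_pivot (a point): Same as red_pivot, for the blue handle.
- blue_tip (a point): Same as red_tip, for the blue handle (same size).
- coupling: Loose brass hose coupling standing on the bench right of the box, 26 mm across, 45 mm high; origin under its centre.
- chisel: Loose chisel, wooden handle, lying flat right of the box, 230 mm long along its x, 16 mm high; origin at its middle on the bench.
- pencil: Loose yellow pencil, 180 mm along its x, 8 mm thick, lying left of the box; origin at its middle on the bench.
- square: Loose try square, dark wooden stock 20 x 120 mm along y, 18 mm high, steel blade 150 mm along +x, left of the box; origin under the middle of the stock.
- mallet: Loose wooden mallet lying on the right of the bench, head 75 x 130 x 75 mm, round handle reaching 254 mm along its -x; origin under the head's centre.
- glue: Loose glue bottle, 60 mm across, 170 mm high, on the left of the bench; origin under its centre.
- wax_tin: Loose tin, 84 mm across, 45 mm high, on the right of the bench; origin under its centre.
- plane: Loose wooden hand plane, 190 mm along x, 60 mm wide, about 95 mm high, on the left of the bench; origin under its centre.

How it is judged (in metres and radians):
On the way, in this order (a step that is already met when the one before it is completed fails the run):
1. the cover is pushed back to its stop (to within 20 mm) while the red handle is still open (value of joint cover above 0.12 m and value of joint red_handle below 0.6 rad), for 0.2 s.
2. the red handle is pushed shut (to within 0.12 rad of its stop), the cover still back (value of joint cover above 0.12 m and value of joint red_handle above 1.45 rad), for 0.2 s.
At the end, for the whole second after the job is handed in: The cover is back to within 20 mm of its stop, the red handle within 0.12 rad of fully shut, both at rest; the tip of the blue handle is within 12 mm and every loose tool within 30 mm of where it started (all of step 2 and distance of blue_tip from where it was at the start of the episode below 0.012 m and velocity of joint red_handle below 0.05 rad/s and velocity of joint cover below 0.01 m/s and distance of each of coupling, chisel, pencil, square, mallet, glue, wax_tin, plane from where it was at the start of the episode below 0.03 m); the robot touches nothing.
It fails at once if the blue handle is moved (its tip by 12 mm or more) (distance of blue_tip from where it was at the start of the episode above 0.012 m).
It fails at once if the red handle is pinched or pushed on its leading side (over 4 N) (contact force between the fingers and red_handle_c2 above 4 N).
It fails at once if a loose tool is moved by 30 mm or more (distance of any of coupling, chisel, pencil, square, mallet, glue, wax_tin, plane from where it was at the start of the episode above 0.03 m).
It fails at once if the coupling or the glue bottle is knocked over (angle between any of coupling, glue's own z axis and vertical above 0.7 rad).
It fails at once if a loose thing is lifted off the bench (height (world z) of any of coupling, chisel, pencil, square, mallet, glue, wax_tin, plane above 0.015 m).
It also fails if it takes over 48 s, if anything falls off the work surface, if the arm or the gripper's body presses on something with over 40 N, if the wrist force passes 120 N, or if a joint passes its speed limit or range.

### The arm

A 6-joint arm with a two-finger parallel gripper is mounted at the origin on the work surface. World frame = base frame: x ahead of the robot, y to its left, z up, the work surface at z = 0. Lengths are in mm, angles in rad, forces in N, time in s.
With the tool pointing down it reaches from about 325 to 900 mm from the base axis. Payload 6.1 kg.
Tool frame: the origin (TCP) lies midway between the tips of the shut fingers; the grasp point (between the pads) lies 19 mm behind it (r.tcp_to_grasp is the y of the grasp point in the tool frame, in mm); y points along the fingers, z is the direction in which the jaws open and shut, and the axes are right-handed (so a half turn about y gives the same grasp; the last joint's range is limited). The gripper opens to 87 mm and grips with 3 to 60 N. Pads are 19 mm wide; open, the fingers measure 117 mm over their backs; the gripper's body (75 mm by 190 mm) begins 51 mm behind the grasp point.
Start: joints at [-1.392, 0.22, 1.526, -0, 1.395, -0.126], TCP at [187.557, -596.186, 222.538] pointing down, gripper open.
Joint ranges: [-2.98, 2.98], [-0.91, 2.08], [0.09, 2.57], [-1.24, 4.39], [0.2, 2.65], [-2.68, 2.68]. Speed limits (rad/s): [2.57, 2.57, 3.01, 3.14, 3.14, 3.14].

### API

Orientations are given as a unit quaternion [w, x, y, z].
In Python, from station import r, viewer gives the robot as it stands.
- The arm moves only by the tool apply_moves, never from a script. Its argument "series" is one flat list of numbers, 6 for each row, row after row: the shift along the tool's x, y, z in m, then the turn, a rotation vector about the tool's x, y, z in degrees. A call has 1 to 10 rows; each row shifts and turns the pose as measured when the row begins, along the tool's axes as they then stand; what a row does not reach is not made up. A row lasts 1/12 s, in which the tool goes at most 41.7 mm and 7.16 degrees, less where a joint would pass 70% of its speed; a pose out of reach is approached as far as the arm can. A call with a gripper value outside its range is refused whole. "fingers" is the opening, from 0 (shut) to 1 (fully open), set as the call begins (left out, the last holds). The fingers move at their own pace and stop on an object; "grip_force" is the grip in N (left out, the last holds). Time passes only in rows, so rows that do not move let the fingers close. It gives the time, the measured TCP pose, the force and the opening at its end, in the units of the state.
- r.state(): the state, without advancing time (a new reading comes with each control period).
- viewer.snapshot(name): name is "scene" or "top" or "wrist"; returns a dict with "img" (420x560x3 uint8, red, green, blue), "vfov" (degrees; the focal length in pixels is half the picture's height over the tangent of half this angle, whatever the lens; pixels are square), "cx", "cy" (the principal point, pixels), "extrinsics" (4x4, takes a point from camera to world coordinates); the wrist camera has in their place "mount" (4x4, takes a point from camera to tool coordinates, whose origin is the TCP and whose axes are the tool frame's). Camera axes: x right, y up, looking along -z (the intrinsics and any distortion apply to the point x, -y, -z); pixel columns grow to the right and rows downward; lengths in mm; the calibration is good to about 2 mm. A picture is of the moment at which its call begins: read the wrist's pose just before it. There is no depth.
- r.close_job(): hands the job in, once; it reports no verdict.
The state is a dict: "time_s": time; "joint_positions": joint angles; "qd": joint speeds; "effort": joint torques, N m; "position": TCP position; "eef_rot": TCP orientation; "wrist_force": force on the tool from outside, world axes, zero at the start; "ft_torque": the same for the moment, N m; "finger_gap": finger opening in mm.
Only numpy, scipy, OpenCV 4.12 (cv2) and the standard library are available. Lean on these libraries where they do the work, as an engineer would, in place of code of your own. Each camera call takes 0.05 s, during which the arm holds its last target. There are 200 camera calls.

## Working session

There is one attempt and no reset: what is moved stays moved. The work goes in short steps, Python scripts to look and compute and a tool call to move; the robot and the scene stay as the last step left them, time stands still between calls to the robot, and variables do not carry over. Pictures are saved under pics/ and viewed, on a budget of 10 in all, crops included, one or two more only if the job needs it, and the job is handed in when it is done.

Besides the shell and the picture viewer there is one more tool, called after "Request:" by a JSON object that holds its "fn" and its "kwargs". apply_moves: Moves the arm, as the interface text tells. Its arguments: {"type":"object","properties":{"series":{"type":"array","items":{"type":"number"}},"fingers":{"type":"number"},"grip_force":{"type":"number"}},"required":["series"]}

```bash
mkdir -p pics; ls; python3 - <<'E'
from station import r,viewer
import cv2,numpy as np
s=r.state();print(s)
for n in("scene","top"):
    d=viewer.snapshot(n);np.savez(f"pics/{n}0.npz",**d)
    print(n,{k:v for k,v in d.items() if k!="img"})
    cv2.imwrite(f"pics/{n}0.png",d["img"][...,::-1])
E
```

```text
pics
{'time_s': 0.0, 'joint_positions': array([-1.39208357e+00,  2.21247655e-01,  1.52757794e+00, -1.24641118e-06,
        1.39468887e+00, -1.26110881e-01]), 'qd': array([-0.00063319,  0.0016749 , -0.00159989, -0.00105588, -0.00021523,
        0.00094624]), 'effort': array([ 2.46779535e-03, -4.94602025e+01, -3.87379038e+01,  7.00176693e-02,
        5.68245782e-02, -1.55060065e-04]), 'position': array([ 187.45942388, -595.59217349,  221.44146913]), 'eef_rot': array([ 0.1073364 , -0.107373  ,  0.69958873, -0.6982303 ]), 'wrist_force': array([-0.11911429,  1.10514108, -1.01411689]), 'ft_torque': array([ 0.04701711,  0.03337307, -0.01439531]), 'finger_gap': 87.05678148136877}
scene {'vfov': 55.04469847247783, 'cx': 282.05951881097917, 'cy': 215.29206361670003, 'extrinsics': array([[ 6.09144403e-01, -5.81969016e-01,  5.38753340e-01,
         1.18448649e+03],
       [ 7.93038342e-01,  4.51937313e-01, -4.08464017e-01,
        -4.66784454e+02],
       [-5.76933522e-03,  6.76065625e-01,  7.36818828e-01,
         9.24651075e+02],
       [ 0.00000000e+00,  0.00000000e+00,  0.00000000e+00,
         1.00000000e+00]])}
top {'vfov': 46.72933714719095, 'cx': 278.2599388241361, 'cy': 209.94899165192922, 'extrinsics': array([[ 2.83487429e-02,  9.85151414e-01, -1.69331157e-01,
         2.79210152e+02],
       [-9.99597681e-01,  2.77850676e-02, -5.69794124e-03,
        -1.49368192e+01],
       [-9.08457210e-04,  1.69424562e-01,  9.85542740e-01,
         1.67603177e+03],
       [ 0.00000000e+00,  0.00000000e+00,  0.00000000e+00,
         1.00000000e+00]])}
```

View pics/scene0.png

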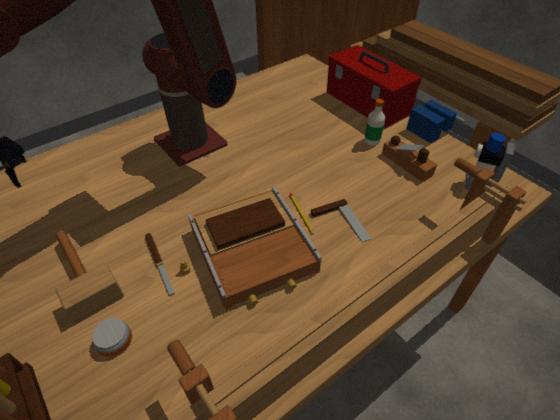

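View pics/top0.png

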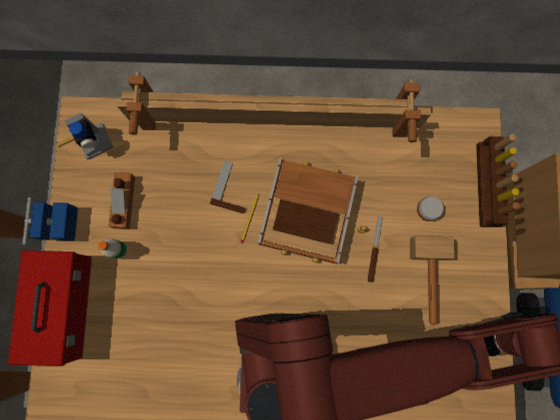

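The scene and top pictures show the box with its front (pipe stubs) facing the robot, at about (310,210) in top. The dark panel covers (275-340, 198-243) there, the coupling is at (362,229), the chisel at (375,250) and the pencil at (249,218).

```bash
cat > h.py <<'E'
import numpy as np,cv2
def foc(d): return 210/np.tan(np.radians(float(d["vfov"]))/2)
def ray(d,p,E=None):
    E=d["extrinsics"] if E is None else E
    f=foc(d);v=np.array([(p[0]-d["cx"])/f,-(p[1]-d["cy"])/f,-1.])
    return E[:3,3],E[:3,:3]@v
def onz(d,p,z,E=None):
    o,v=ray(d,p,E);return o+v*(z-o[2])/v[2]
def proj(d,P,E=None):
    E=d["extrinsics"] if E is None else E
    c=E[:3,:3].T@(np.asarray(P,float)-E[:3,3]);f=foc(d)
    return np.array([d["cx"]+f*c[0]/-c[2],d["cy"]-f*c[1]/-c[2]])
def tri(obs):
    A=np.zeros((3,3));b=np.zeros(3)
    for o,v in obs:
        v=v/np.linalg.norm(v);M=np.eye(3)-np.outer(v,v);A+=M;b+=M@o
    P=np.linalg.solve(A,b)
    return P,[np.linalg.norm(np.cross(P-o,v/np.linalg.norm(v))) for o,v in obs]
def quatR(q):
    from scipy.spatial.transform import Rotation as R
    return R.from_quat([q[1],q[2],q[3],q[0]]).as_matrix()
def boxT(x,y,yaw):
    c,s=np.cos(yaw),np.sin(yaw);return lambda p:np.array([x+c*p[0]-s*p[1],y+s*p[0]+c*p[1],p[2]])
E
python3 - <<'E'
from h import *
for n,box in(("top",(265,190,350,250)),("scene",(195,190,295,255))):
    d=np.load(f"pics/{n}0.npz");im=d["img"];x0,y0,x1,y1=box
    c=im[y0:y1,x0:x1];hsv=cv2.cvtColor(c,cv2.COLOR_RGB2HSV)
    v=hsv[...,2];t,m=cv2.threshold(v,0,255,cv2.THRESH_OTSU|cv2.THRESH_BINARY_INV)
    m=cv2.inRange(v,0,95)
    m=cv2.morphologyEx(m,cv2.MORPH_OPEN,np.ones((3,3)))
    cs,_=cv2.findContours(m,cv2.RETR_EXTERNAL,cv2.CHAIN_APPROX_NONE)
    k=max(cs,key=cv2.contourArea);k=k+np.array([x0,y0])
    r=cv2.minAreaRect(k);print(n,t,cv2.contourArea(k),r)
    ap=cv2.approxPolyDP(cv2.convexHull(k),4,True)[:,0];
    for p in ap:print(p,onz(d,p,86).round(1))
    o=cv2.resize(im[y0-40:y1+40,x0-40:x1+40],None,fx=4.5 if n=="top" else 4,fy=4.5 if n=="top" else 4,interpolation=cv2.INTER_CUBIC)
    f=4.5 if n=="top" else 4
    cv2.polylines(o,[((ap-[x0-40,y0-40]+.5)*f).astype(int)],True,(0,255,0),1)
    o=o[:600]
    cv2.imwrite(f"pics/{n}_c.png",o[...,::-1]);print(o.shape)
E
```

```text
top 103.0 1867.5 ((306.252197265625, 221.2410888671875), (62.322418212890625, 31.90336036682129), 13.781597137451172)
[280 200] [586.2 -10.6  86. ]
[338 213] [ 547.7 -204.    86. ]
[333 243] [ 447.5 -188.4   86. ]
[273 229] [488.2   9.8  86. ]
(600, 742, 3)
scene 97.0 2332.0 ((244.1999969482422, 223.5999755859375), (33.520145416259766, 77.15957641601562), 71.56505584716797)
[271 200] [503.3   9.6  86. ]
[284 221] [591.7 -10.8  86. ]
[282 227] [605.8 -28.6  86. ]
[215 250] [ 561.4 -215.9   86. ]
[206 219] [ 451.6 -179.    86. ]
(580, 720, 3)
```

View pics/top_c.png

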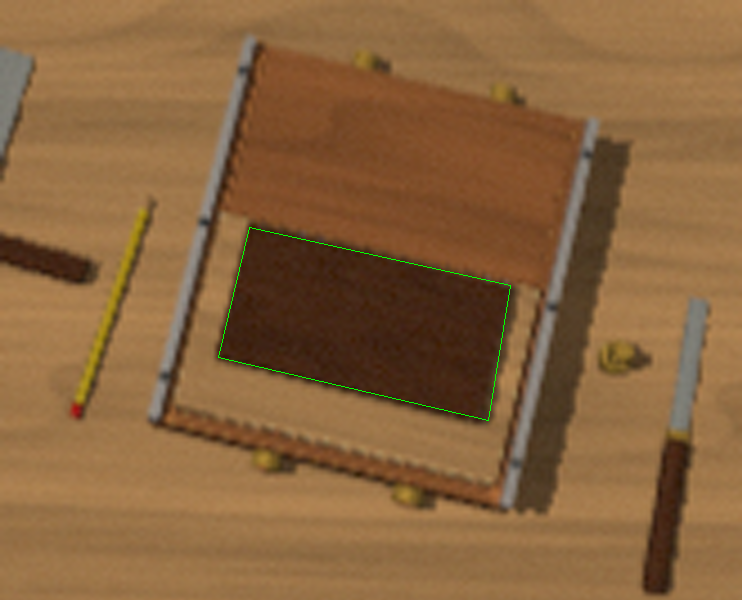

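View pics/scene_c.png

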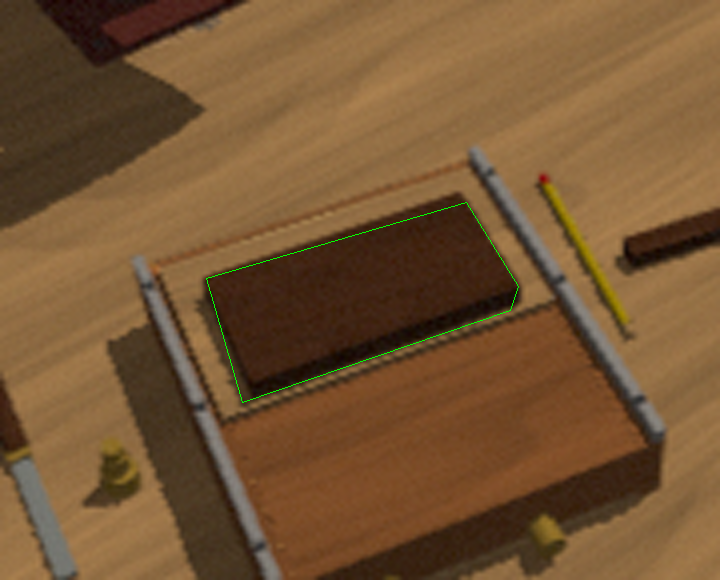

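Top crop: the dark panel's outline fits well, with its front edge from crop (218,357) to (489,420) and the strips at (250,38)-(155,420) and (592,120)-(507,508). Scene crop: the panel's front corners are at (462,196) and (206,278). The mask missed the lit edge a little there.

```bash
python3 - <<'E'
from h import *
t=np.load("pics/top0.npz");s=np.load("pics/scene0.npz")
for n,a,b in(("FL",(273,229),(270.5,199)),("FR",(333,243),(206.5,219.5)),("stripL front",(225+155/4.5,150+420/4.5),(155+476/4,150+153/4)),("stripR front",(225+507/4.5,150+508/4.5),(155+139/4,150+261/4)),("stripL rear",(225+251/4.5,150+38/4.5),(155+656/4,150+435/4))):
    P,e=tri([ray(t,a),ray(s,b)]);print(n,P.round(1),np.round(e,1))
im=t["img"];hsv=cv2.cvtColor(im,cv2.COLOR_RGB2HSV)
m=((hsv[...,1]<45)&(hsv[...,2]>90)).astype(np.uint8);m[:,:250]=0;m[:,365:]=0;m[:155]=0;m[270:]=0
n,l,st,c=cv2.connectedComponentsWithStats(m,connectivity=8)
for i in range(1,n):
    if st[i,4]<40: continue
    yx=np.argwhere(l==i);P=np.array([onz(t,(q[1],q[0]),70)[:2] for q in yx])
    vx,vy,x0,y0=cv2.fitLine(P.astype(np.float32),cv2.DIST_HUBER,0,.01,.01).ravel()
    if vx<0:vx,vy=-vx,-vy
    d=np.array([vx,vy]);u=(P-[x0,y0])@d
    print(st[i],"yaw",np.arctan2(vy,vx),"ends",np.array([x0,y0])+d*u.min(),np.array([x0,y0])+d*u.max(),u.max()-u.min())
for nm,p,z in(("coupling",(225+620/4.5,150+357/4.5),45),("chiselblade",(225+698/4.5,150+300/4.5),8),("chiselmid",(225+678/4.5,150+440/4.5),12),("pencil a",(225+150/4.5,150+205/4.5),4),("pencil b",(225+77/4.5,150+410/4.5),4)):print(nm,onz(t,p,z).round(0))
E
```

```text
FL [490.9  12.7  77.8] [3.2 3.2]
FR [ 450.  -183.3   84.4] [5.7 5.7]
stripL front [444.6  57.9  60.1] [4.7 4.7]
stripR front [ 386.  -203.7   60.9] [3.8 3.8]
stripL rear [736.7  -8.   62.5] [1.4 1.4]
[270 166  10  33  64] yaw -0.21482867 ends [595.06115013  22.8117215 ] [706.68273609  -1.54362856] 114.24780806172788
[339 177  19  75 164] yaw -0.21536885 ends [ 422.86985014 -211.85759329] [ 676.45981146 -267.33335598] 259.58702994711336
[261 200  10  33  67] yaw -0.22160017 ends [478.87287599  48.4777713 ] [588.47232901  23.78499119] 112.34666424234396
coupling [ 501. -293.   45.]
chiselblade [ 552. -360.    8.]
chiselmid [ 443. -343.   12.]
pencil a [616.  66.   4.]
pencil b [454. 116.   4.]
```

```bash
cat > go.py <<'E'
from h import *
from station import r
from scipy.spatial.transform import Rotation as R
YAW=-0.214
D=np.array([np.cos(YAW),np.sin(YAW),0]);N=np.array([-np.sin(YAW),np.cos(YAW),0])
def rep(target=None):
    s=r.state();Rm=quatR(s["eef_rot"]);p=s["position"]
    print("t",round(s["time_s"],2),"p",p.round(1),"dn",round(p@D,1),round(p@N,1),"F",s["wrist_force"].round(1),"gap",round(s["finger_gap"],1))
    print("tool axes x,z in world",Rm[:,0].round(3),Rm[:,2].round(3),"y",Rm[:,1].round(3))
    # aligned orientation: y down, z=+-N
    best=None
    for sg in(1,-1):
        y=np.array([0,0,-1.]);z=sg*N;x=np.cross(y,z);T=np.stack([x,y,z],1)
        rv=R.from_matrix(Rm.T@T).as_rotvec(degrees=True)
        if best is None or np.linalg.norm(rv)<np.linalg.norm(best[0]):best=(rv,T,sg)
    print("turn deg (tool)",best[0].round(2),"sg",best[2],"joints",s["joint_positions"].round(2))
    if target is not None:
        w=D*target[0]+N*target[1]+np.array([0,0,target[2]])
        print("target",w.round(1),"shift in tool now",(Rm.T@(w-p)).round(1),"in tool after turn",(best[1].T@(w-p)).round(1))
E
python3 -c "
from go import *
rep((430,15,220))"
```

```text
t 0.1 p [ 187.5 -595.6  221.5] dn 309.7 -542.2 F [-0.3  0.3 -0.5] gap 87.1
tool axes x,z in world [-0.954 -0.3   -0.   ] [ 0.3   -0.954 -0.002] y [-0.     0.002 -1.   ]
turn deg (tool) [1.000e-01 2.972e+01 1.000e-02] sg -1 joints [-1.39  0.22  1.53 -0.    1.39 -0.13]
target [423.4 -76.7 220. ] shift in tool now [-380.8    2.4 -424.3] in tool after turn [-120.3    1.5 -557.2]
```

Request:
{"fn": "apply_moves", "kwargs": {"series": [0,0,0,0,6,0,0,0,0,0,6,0,0,0,0,0,6,0,0,0,0,0,6,0,0,0,0,0,5.7,0], "fingers": 0}}

```text
time_s: 0.52
position: [187.1, -593.7, 218.1]
eef_rot: [-0.083, 0.082, 0.705, -0.7]
wrist_force: [-0.2, -1.3, 1.0]
finger_gap: 61.4
```

Request:
{"fn": "apply_moves", "kwargs": {"series": [-0.008,0,-0.037,0,0,0,-0.008,0,-0.037,0,0,0,-0.008,0,-0.037,0,0,0,-0.008,0,-0.037,0,0,0,-0.008,0,-0.037,0,0,0,-0.008,0,-0.037,0,0,0,-0.008,0,-0.037,0,0,0,-0.008,0,-0.037,0,0,0,-0.008,0,-0.037,0,0,0,-0.008,0,-0.037,0,0,0]}}

```text
time_s: 1.35
position: [353.2, -242.5, 213.3]
eef_rot: [-0.092, 0.087, 0.707, -0.696]
wrist_force: [1.7, -0.7, 0.7]
finger_gap: 1.7
```

```bash
python3 -c "
from go import *
rep((430,15,220))"
```

```text
t 1.35 p [ 353.2 -242.5  213.3] dn 396.7 -162.0 F [ 1.7 -0.7  0.7] gap 1.7
tool axes x,z in world [-0.968  0.251  0.01 ] [-0.251 -0.968 -0.014] y [-0.006  0.016 -1.   ]
turn deg (tool) [ 0.82 -2.27  0.55] sg -1 joints [-0.79 -0.25  2.01  0.01  1.4   1.03]
target [423.4 -76.7 220. ] shift in tool now [ -26.2   -4.4 -178.3] in tool after turn [ -33.3   -6.7 -177. ]
```

Request:
{"fn": "apply_moves", "kwargs": {"series": [-0.006,-0.001,-0.035,0.8,-2.2,0.5,-0.007,-0.001,-0.036,0,0,0,-0.007,-0.001,-0.036,0,0,0,-0.007,-0.001,-0.036,0,0,0,-0.007,-0.001,-0.036,0,0,0,0,0,0,0,0,0,0,0,0,0,0,0]}}

```text
time_s: 1.93
position: [427.9, -58.4, 217.6]
eef_rot: [-0.072, 0.072, 0.704, -0.702]
wrist_force: [-0.8, -0.7, -0.9]
finger_gap: -0.2
```

```bash
python3 - <<'E'
from go import *
from station import viewer
rep((440,15,76))
s=r.state();d=viewer.snapshot("wrist");np.savez("pics/w1.npz",pos=s["position"],q=s["eef_rot"],**d)
cv2.imwrite("pics/w1.png",d["img"][...,::-1])
E
```

```text
t 1.93 p [427.9 -58.4 217.6] dn 430.5 33.8 F [-0.8 -0.7 -0.9] gap -0.2
tool axes x,z in world [-0.979  0.203  0.   ] [-0.203 -0.979 -0.003] y [ 0.     0.003 -1.   ]
turn deg (tool) [0.17 0.57 0.02] sg -1 joints [-0.32 -0.26  2.01  0.    1.39  1.45]
target [433.1 -78.8  76. ] shift in tool now [ -9.3 141.6  19.3] in tool after turn [ -9.5 141.6  18.8]
```

View pics/w1.png

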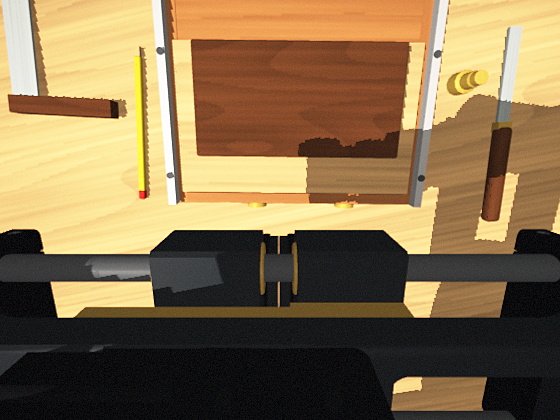

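Wrist view: the dark panel's front edge runs from (197,156) to (396,158). The box's front rim is at row ~200, from (178,192) to (415,205).

```bash
cat >> h.py <<'E'
def wE(d):
    T=np.eye(4);T[:3,:3]=quatR(d["q"]);T[:3,3]=d["pos"];return T@d["mount"]
E
python3 - <<'E'
from go import *
d=np.load("pics/w1.npz");E=wE(d);print("cam",E[:3,3].round(0),"look",-E[:3,2].round(2))
def dn(P):return np.round([P@D,P@N,P[2]],1)
for n,p,z in(("FL top",(195,40),86),("RR",(410,42),86),("FL",(197,156),86),("FR",(396,158),86),("FL66",(197,156),66),("stripLf",(172,204),70),("stripRf",(417,206),70),("stripL up",(158,10),70),("stripR up",(443,10),70),("coupling top",(479,78),45)):
    print(n,dn(onz(d,p,z,E)))
t=np.load("pics/top0.npz");s=np.load("pics/scene0.npz")
for n,a,b,c in(("FL",(273,229),(270.5,199),(197,156)),("FR",(333,243),(206.5,219.5),(396,158))):
    P,e=tri([ray(t,a),ray(d,c,E)]);print(n,dn(P),np.round(e,1))
E
```

```text
cam [493. -72. 380.] look [-0.24  0.05 -0.97]
FL top [580.4 111.4  86. ]
RR [580.7 -84.   86. ]
FL [476.5 115.6  86. ]
FR [476.5 -82.6  86. ]
FL66 [475.1 121.1  66. ]
stripLf [423.4 150.3  70. ]
stripRf [ 423.9 -117.5   70. ]
stripL up [610.  148.7  70. ]
stripR up [ 612.5 -118.1   70. ]
coupling top [ 558.6 -178.    45. ]
FL [475.7 114.   88.7] [1.3 1.3]
FR [477.3 -89.1  72.5] [2. 2.]
```

Request:
{"fn": "apply_moves", "kwargs": {"series": [-0.002,0.03,0.01,0,0.5,0,-0.002,0.035,0.009,0,0,0,-0.002,0.035,0,0,0,0,0,0.03,0,0,0,0,0,0,0,0,0,0,0,0,0,0,0,0]}}

```text
time_s: 2.48
position: [430.1, -86.3, 85.7]
eef_rot: [-0.077, 0.08, 0.703, -0.702]
wrist_force: [1.2, -0.6, 0.5]
finger_gap: 1.0
```

```bash
python3 -c "
from go import *
rep((460,16,75))"
```

```text
t 2.48 p [430.1 -86.3  85.7] dn 438.6 7.0 F [ 1.2 -0.6  0.5] gap 1.0
tool axes x,z in world [-0.975  0.22  -0.005] [-0.22  -0.975 -0.001] y [ 0.005  0.    -1.   ]
turn deg (tool) [ 0.07 -0.48 -0.31] sg -1 joints [-0.38 -0.09  2.12  0.    1.1   1.41]
target [452.9 -82.1  75. ] shift in tool now [-21.3  10.9  -9.1] in tool after turn [-21.4  10.7  -9. ]
```

Request:
{"fn": "apply_moves", "kwargs": {"series": [-0.005,0.006,-0.005,0,-0.5,0,-0.005,0.004,-0.004,0,0,-0.3,-0.005,0.001,0,0,0,0,0,0,0,0,0,0]}}

```text
time_s: 2.82
position: [451.0, -83.4, 79.1]
eef_rot: [0.074, -0.079, -0.703, 0.703]
wrist_force: [0.1, -0.4, -0.5]
finger_gap: 0.3
```

```bash
python3 -c "
from go import *
rep((597,16,75))"
```

```text
t 2.82 p [451.  -83.4  79.1] dn 458.5 14.3 F [ 0.1 -0.4 -0.5] gap 0.3
tool axes x,z in world [-0.977  0.215 -0.006] [-0.215 -0.977 -0.   ] y [ 0.006 -0.001 -1.   ]
turn deg (tool) [ 0.01 -0.16 -0.37] sg -1 joints [-0.36 -0.03  2.08  0.    1.08  1.43]
target [ 586.8 -111.2   75. ] shift in tool now [-138.5    5.    -2. ] in tool after turn [-138.5    4.1   -1.7]
```

Request:
{"fn": "apply_moves", "kwargs": {"series": [-0.006,0.003,-0.001,0,0,0,-0.012,0.001,0,0,0,0,-0.012,0,0,0,0,0,-0.012,0,0,0,0,0,-0.012,0,0,0,0,0,-0.012,0,0,0,0,0,-0.012,0,0,0,0,0,-0.012,0,0,0,0,0,-0.012,0,0,0,0,0]}}

```text
time_s: 3.57
position: [551.9, -104.1, 76.8]
eef_rot: [0.077, -0.072, -0.702, 0.705]
wrist_force: [-4.9, -0.3, 2.5]
finger_gap: 0.1
```

```bash
python3 -c "
from go import *
rep((600,16,75))"
```

```text
t 3.57 p [ 551.9 -104.1   76.8] dn 561.4 15.5 F [-4.9 -0.3  2.5] gap 0.1
tool axes x,z in world [-0.978  0.21   0.007] [-0.21  -0.978  0.005] y [-0.008 -0.003 -1.   ]
turn deg (tool) [-0.27  0.16  0.4 ] sg -1 joints [-0.32  0.23  1.81 -0.01  1.11  1.46]
target [ 589.7 -111.8   75. ] shift in tool now [-38.6   1.5  -0.4] in tool after turn [-38.6   1.8  -0.5]
```

Request:
{"fn": "apply_moves", "kwargs": {"series": [-0.01,0.001,0,0,0,0,-0.01,0,0,0,0,0,-0.008,0,0,0,0,0,-0.005,0,0,0,0,0]}}

```text
time_s: 3.9
position: [584.0, -110.9, 75.7]
eef_rot: [0.08, -0.068, -0.702, 0.705]
wrist_force: [-23.4, 3.2, 15.5]
finger_gap: 0.7
```

Request:
{"fn": "apply_moves", "kwargs": {"series": [-0.005,0,0,0,0,0,-0.004,0,0,0,0,0,-0.004,0,0,0,0,0,0,0,0,0,0,0]}}

```text
time_s: 4.23
position: [583.0, -110.4, 75.6]
eef_rot: [0.093, -0.053, -0.702, 0.704]
wrist_force: [1.1, -0.5, 0.0]
finger_gap: 0.7
```

```bash
python3 -c "
from go import *
rep((600,16,75))"
```

```text
t 4.23 p [ 583.  -110.4   75.6] dn 593.2 15.9 F [ 1.1 -0.5  0. ] gap 0.7
tool axes x,z in world [-0.977  0.205  0.056] [-0.205 -0.979  0.008] y [-0.057  0.004 -0.998]
turn deg (tool) [-0.45  0.41  3.22] sg -1 joints [-0.31  0.33  1.68 -0.01  1.18  1.47]
target [ 589.7 -111.8   75. ] shift in tool now [-6.8  0.2 -0. ] in tool after turn [-6.8  0.6 -0.1]
```

Request:
{"fn": "apply_moves", "kwargs": {"series": [0.02,0,0,0,0,3,0.035,-0.01,0,0,0.4,0,0.035,-0.03,0,0,0,0,0.035,-0.035,0,0,0,0,0.035,-0.035,0,0,0,0,0,-0.035,0,0,0,0,0,0,0,0,0,0,0,0,0,0,0,0]}}

```text
time_s: 4.9
position: [437.8, -76.3, 210.5]
eef_rot: [0.075, -0.074, -0.701, 0.705]
wrist_force: [0.6, 0.1, -0.3]
finger_gap: 0.4
```

```bash
python3 - <<'E'
from go import *
from station import viewer
rep((440,15,76))
s=r.state();d=viewer.snapshot("wrist");np.savez("pics/w2.npz",pos=s["position"],q=s["eef_rot"],**d)
cv2.imwrite("pics/w2.png",d["img"][...,::-1])
t=viewer.snapshot("top");np.savez("pics/top2.npz",**t)
E
```

```text
t 4.9 p [437.8 -76.3 210.5] dn 444.0 18.4 F [ 0.6  0.1 -0.3] gap 0.4
tool axes x,z in world [-0.978  0.21   0.001] [-0.21  -0.978  0.006] y [-0.002 -0.005 -1.   ]
turn deg (tool) [-0.32  0.12  0.03] sg -1 joints [-0.35 -0.22  1.99 -0.01  1.37  1.44]
target [433.1 -78.8  76. ] shift in tool now [  3.9 134.5   2.6] in tool after turn [  4.  134.5   3.4]
```

View pics/w2.png

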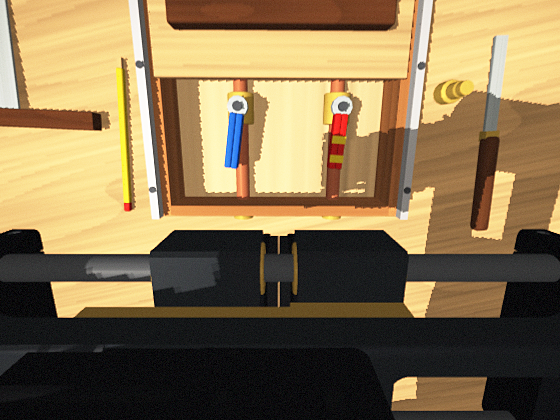

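Wrist view: the cover is back and the well is open. The blue handle runs from hub (237,105) to tip (232,168). The red one, on the right, runs from hub (342,105) to tip (335,168), and the coupling is still standing at (455,91). I'll measure the pivot and tip, checking the height against the top view.

```bash
python3 - <<'E'
from go import *
d=np.load("pics/w2.npz");E=wE(d);t=np.load("pics/top2.npz")
def dn(P):return np.round([P@D,P@N,P[2]],1)
for n,p,z in(("hub",(342,105),50),("tip",(335,168),53),("bhub",(237,105),50),("btip",(232,168),53),("plate front",(282,79),66),("panel front L",(168,26),86),("panel front R",(396,27),86),("stripLf",(158,217),70),("stripRf",(405,218),70),("wellfrontfloor",(280,195),8)):
    print(n,dn(onz(d,p,z,E)))
im=t["img"];h=cv2.cvtColor(im,cv2.COLOR_RGB2HSV)
R_=((h[...,0]<6)|(h[...,0]>174))&(h[...,1]>170)&(h[...,2]>70)
B=cv2.inRange(h,(105,150,60),(130,255,255))>0
for n,m,w in(("red",R_,[((342+335)/2,136.5)]),("blue",B,[(234.5,136.5)])):
    m=m.astype(np.uint8).copy();m[:,:260]=0;m[:,365:]=0;m[:160]=0;m[270:]=0
    yx=np.argwhere(m);print(n,len(yx), yx.min(0) if len(yx) else "",yx.max(0) if len(yx) else "",yx.mean(0) if len(yx) else "")
    if len(yx):
        P,e=tri([ray(t,yx.mean(0)[::-1]),ray(d,w[0],E)]);print(dn(P),np.round(e,1))
# wrist red mask detail
h=cv2.cvtColor(d["img"],cv2.COLOR_RGB2HSV)
m=(((h[...,0]<5)|(h[...,0]>175))&(h[...,1]>200)).astype(np.uint8);m[:90]=0;m[200:]=0;m[:,:300]=0;m[:,370:]=0
yx=np.argwhere(m);print(yx.min(0),yx.max(0))
cv2.imwrite("pics/w2c.png",cv2.resize(d["img"][70:210,200:380],None,fx=4,fy=4,interpolation=cv2.INTER_CUBIC)[...,::-1])
E
```

```text
hub [541.8 -49.2  50. ]
tip [476.2 -44.5  53. ]
bhub [541.4  60.9  50. ]
btip [476.1  68.1  53. ]
plate front [564.   14.2  66. ]
panel front L [603.2 114.5  86. ]
panel front R [603.3 -85.5  86. ]
stripLf [425.3 147.   70. ]
stripRf [ 424.2 -119.7   70. ]
wellfrontfloor [437.1  15.    8. ]
red 56 [206 269] [264 334] [231.60714286 306.07142857]
[493.9  -4.  197.5] [20.2 20.2]
blue 0   
[114 327] [168 347]
```

View pics/w2c.png

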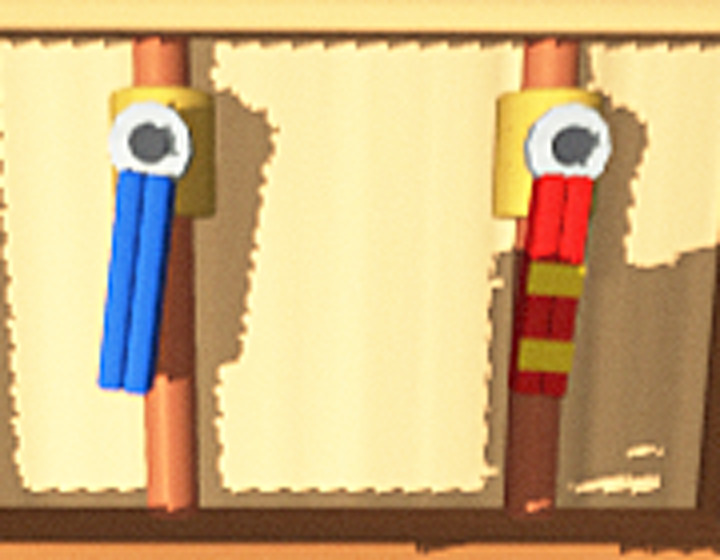

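The crop shows both handles clearly, red at about 0.07 rad. Hub to tip measures 65.8 mm and the valve spacing 110.1 mm, against 65 and 110 given. That supports the heights. I'll hover beside the red handle and take a second wrist view to triangulate.

Request:
{"fn": "apply_moves", "kwargs": {"series": [-0.012,0.0,0.03,0,0,0,-0.012,0.015,0.03,0,0,0,-0.012,0.025,0.03,0,0,0,-0.004,0.025,0.01,0,0,0,0,0,0,0,0,0,0,0,0,0,0,0]}}

```text
time_s: 5.5
position: [460.8, -186.9, 140.7]
eef_rot: [0.073, -0.073, -0.702, 0.705]
wrist_force: [-0.3, 0.7, 0.3]
finger_gap: 0.6
```

```bash
python3 - <<'E'
from go import *
from station import viewer
rep((484,-80,40))
s=r.state();d=viewer.snapshot("wrist");np.savez("pics/w3.npz",pos=s["position"],q=s["eef_rot"],**d)
cv2.imwrite("pics/w3.png",d["img"][...,::-1])
E
```

```text
t 5.5 p [ 460.8 -186.9  140.7] dn 490.0 -84.7 F [-0.3  0.7  0.3] gap 0.6
tool axes x,z in world [-0.979  0.206 -0.001] [-0.206 -0.979  0.004] y [ 0.    -0.004 -1.   ]
turn deg (tool) [-0.21  0.36 -0.05] sg -1 joints [-0.54 -0.01  1.94 -0.    1.21  1.24]
target [ 456. -181.   40.] shift in tool now [  6.1 100.7  -5.1] in tool after turn [  6.  100.7  -4.7]
```

View pics/w3.png

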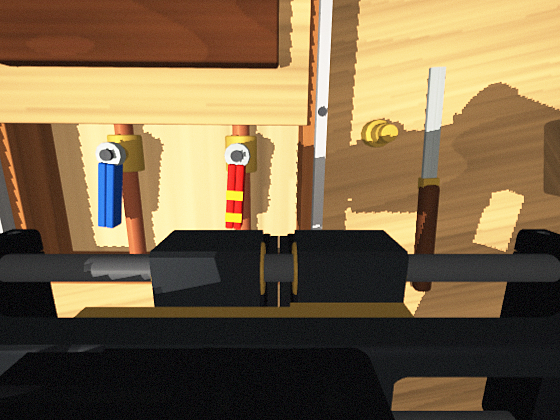

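The red hub is at (236,155) and its tip at (233,228), with the fingers to the right of the handle and the blue tip at (110,226).

```bash
python3 - <<'E'
from go import *
a=np.load("pics/w2.npz");b=np.load("pics/w3.npz")
def dn(P):return np.round([P@D,P@N,P[2]],1)
for n,p,q,z in(("hub",(342,105),(236,155),50),("tip",(335,168),(233,228),53),("bhub",(237,105),(109,154),50),("coupling",(466,88),(393,131),45)):
    P,e=tri([ray(a,p,wE(a)),ray(b,q,wE(b))]);print(n,dn(P),np.round(e,1),"plane",dn(onz(b,q,z,wE(b))))
print("strip R inner",dn(onz(b,(318,190),70,wE(b))),"well R wall top", dn(onz(b,(302,150),58,wE(b))))
E
```

```text
hub [540.9 -48.7  53.3] [0.6 0.6] plane [540.2 -48.5  50. ]
tip [476.2 -44.4  53.9] [0.2 0.2] plane [475.7 -44.3  53. ]
bhub [540.9  60.9  48.4] [0.7 0.7] plane [540.4  59.7  50. ]
coupling [ 561.2 -187.3   33.5] [0.1 0.1] plane [ 561.  -182.9   45. ]
strip R inner [ 513.8 -117.    70. ] well R wall top [ 545.1 -104.2   58. ]
```

Request:
{"fn": "apply_moves", "kwargs": {"series": [0.006,0.02,-0.005,0,0.3,0,0,0.025,0,0,0,0,0,0.02,0,0,0,0,0,0,0,0,0,0]}}

```text
time_s: 5.88
position: [458.9, -178.2, 78.2]
eef_rot: [0.072, -0.076, -0.701, 0.705]
wrist_force: [-0.5, 0.5, -1.1]
finger_gap: 0.4
```

```bash
python3 -c "
from go import *
rep((484,-80,42))"
```

```text
t 5.88 p [ 458.9 -178.2   78.2] dn 486.3 -76.7 F [-0.5  0.5 -1.1] gap 0.4
tool axes x,z in world [-0.978  0.208 -0.006] [-0.208 -0.978  0.004] y [ 0.005 -0.006 -1.   ]
turn deg (tool) [-0.25  0.26 -0.36] sg -1 joints [-0.53  0.06  2.   -0.    1.08  1.25]
target [ 456. -181.   42.] shift in tool now [ 2.5 36.2  3.1] in tool after turn [ 2.3 36.2  3.3]
```

Request:
{"fn": "apply_moves", "kwargs": {"series": [0.002,0.012,0.004,0,0.2,-0.3,0,0.012,0,0,0,0,0,0.012,0,0,0,0,0,0.002,0,0,0,0]}}

```text
time_s: 6.22
position: [459.7, -181.8, 42.8]
eef_rot: [0.072, -0.076, -0.701, 0.706]
wrist_force: [-0.9, 0.9, 0.6]
finger_gap: 0.7
```

```bash
python3 -c "
from go import *
rep((484,-68,42))"
```

```text
t 6.22 p [ 459.7 -181.8   42.8] dn 487.8 -80.0 F [-0.9  0.9  0.6] gap 0.7
tool axes x,z in world [-0.978  0.208 -0.007] [-0.208 -0.978  0.006] y [ 0.006 -0.008 -1.   ]
turn deg (tool) [-0.36  0.24 -0.42] sg -1 joints [-0.53  0.12  2.01 -0.    1.    1.25]
target [ 458.5 -169.2   42. ] shift in tool now [  3.8   0.7 -12. ] in tool after turn [  3.8   0.8 -12. ]
```

Request:
{"fn": "apply_moves", "kwargs": {"series": [0.003,0,-0.007,0,0,0,0.001,0,-0.007,0,0,0,0,0,-0.007,0,0,0,-0.001,0,-0.007,0,0,0]}}

```text
time_s: 6.55
position: [462.8, -153.4, 43.9]
eef_rot: [0.072, -0.077, -0.7, 0.706]
wrist_force: [-2.1, -2.4, -3.2]
finger_gap: 0.4
```

```bash
python3 -c "
from go import *
rep((491,-38.7,42))"
```

```text
t 6.55 p [ 462.8 -153.4   43.9] dn 484.8 -51.6 F [-2.1 -2.4 -3.2] gap 0.4
tool axes x,z in world [-0.978  0.21  -0.008] [-0.21  -0.978  0.009] y [ 0.006 -0.01  -1.   ]
turn deg (tool) [-0.49  0.16 -0.45] sg -1 joints [-0.48  0.1   2.03 -0.01  1.    1.31]
target [ 471.6 -142.1   42. ] shift in tool now [ -6.2   1.8 -12.9] in tool after turn [ -6.2   1.9 -12.9]
```

Pushing, about 3-4 N. I'll carry on round the arc.

Request:
{"fn": "apply_moves", "kwargs": {"series": [-0.003,0.001,-0.0065,0,0,0,-0.003,0.001,-0.0065,0,0,0,-0.005,0,-0.006,0,0,0,-0.005,0,-0.005,0,0,0]}}

```text
time_s: 6.88
position: [482.3, -130.6, 43.1]
eef_rot: [0.073, -0.075, -0.699, 0.707]
wrist_force: [-3.1, -3.7, -1.0]
finger_gap: 0.5
```

```bash
python3 -c "
from go import *
rep((512.8,-19.8,42))"
```

```text
t 6.88 p [ 482.3 -130.6   43.1] dn 499.1 -25.1 F [-3.1 -3.7 -1. ] gap 0.5
tool axes x,z in world [-0.978  0.207 -0.004] [-0.207 -0.978  0.011] y [ 0.001 -0.012 -1.   ]
turn deg (tool) [-0.65  0.29 -0.21] sg -1 joints [-0.42  0.13  1.99 -0.01  1.01  1.37]
target [ 496.9 -128.3   42. ] shift in tool now [-13.8   1.1  -5.3] in tool after turn [-13.7   1.1  -5.3]
```

Request:
{"fn": "apply_moves", "kwargs": {"series": [-0.005,0,-0.003,0,0,0,-0.006,0,-0.002,0,0,0,-0.006,0,-0.001,0,0,0,-0.006,0,0,0,0,0]}}

```text
time_s: 7.22
position: [506.3, -124.9, 42.6]
eef_rot: [0.074, -0.072, -0.701, 0.706]
wrist_force: [-4.1, 2.8, 2.6]
finger_gap: 0.7
```

```bash
python3 -c "
from go import *
rep((527,-17,42))"
```

```text
t 7.22 p [ 506.3 -124.9   42.6] dn 521.3 -14.5 F [-4.1  2.8  2.6] gap 0.7
tool axes x,z in world [-0.979  0.205  0.002] [-0.205 -0.979  0.008] y [-0.004 -0.007 -1.   ]
turn deg (tool) [-0.45  0.41  0.14] sg -1 joints [-0.39  0.19  1.93 -0.01  1.02  1.39]
target [ 511.4 -128.5   42. ] shift in tool now [-5.7  0.6  2.5] in tool after turn [-5.7  0.6  2.5]
```

Request:
{"fn": "apply_moves", "kwargs": {"series": [-0.004,0,0.001,0,0,0,-0.004,0,0,0,0,0,-0.004,0,0,0,0,0]}}

```text
time_s: 7.47
position: [507.4, -124.1, 40.3]
eef_rot: [0.084, -0.06, -0.703, 0.704]
wrist_force: [-19.3, 1.3, 14.8]
finger_gap: 0.8
```

```bash
python3 -c "
from go import *
rep((527,-17,42))"
```

```text
t 7.47 p [ 507.4 -124.1   40.3] dn 522.2 -13.6 F [-19.3   1.3  14.8] gap 0.8
tool axes x,z in world [-0.978  0.204  0.034] [-0.203 -0.979  0.005] y [-0.034  0.002 -0.999]
turn deg (tool) [-0.3   0.52  1.92] sg -1 joints [-0.38  0.22  1.9  -0.01  1.05  1.4 ]
target [ 511.4 -128.5   42. ] shift in tool now [-4.7 -1.8  3.5] in tool after turn [-4.8 -1.7  3.4]
```

Request:
{"fn": "apply_moves", "kwargs": {"series": [-0.001,0,0,0,0,0,0,0,0,0,0,0,0.012,0,0,0,0,1.5,0.02,0,0,0,0,0,0,-0.03,0,0,0,0,0.01,-0.035,0,0,0,0,0.02,-0.035,0,0,0,0,0.02,-0.035,0,0,0,0,0.02,-0.035,0,0,0,0,0,0,0,0,0,0]}}

```text
time_s: 8.3
position: [413.4, -100.3, 219.4]
eef_rot: [-0.073, 0.073, 0.704, -0.703]
wrist_force: [1.8, -1.3, -0.4]
finger_gap: 0.6
```

```bash
python3 - <<'E'
from go import *
from station import viewer
rep()
s=r.state();d=viewer.snapshot("wrist");np.savez("pics/w4.npz",pos=s["position"],q=s["eef_rot"],**d)
cv2.imwrite("pics/w4.png",d["img"][...,::-1])
E
```

```text
t 8.3 p [ 413.4 -100.3  219.4] dn 425.3 -10.2 F [ 1.8 -1.3 -0.4] gap 0.6
tool axes x,z in world [-0.979  0.205  0.   ] [-0.205 -0.979 -0.002] y [ 0.     0.002 -1.   ]
turn deg (tool) [0.14 0.45 0.  ] sg -1 joints [-0.43 -0.28  2.02  0.    1.4   1.35]
```

View pics/w4.png

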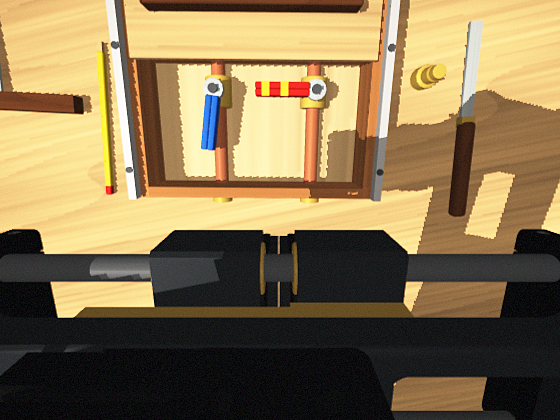

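The red handle now lies square across its pipe, from hub (317,88) to tip (256,89). The blue tip is at (208,149) and the cover is back. I'll check the numbers.

```bash
python3 - <<'E'
from go import *
d=np.load("pics/w4.npz");E=wE(d)
f=lambda p,z:(lambda P:np.array([P@D,P@N]))(onz(d,p,z,E))
h,t,b,bt=f((317,88),50),f((256,89),53),f((213,88),50),f((208,149),53)
u=t-h;print("red",h,t,"angle",np.arctan2(u[1],-u[0]));v=h-b;print("valve line angle vs N",np.arctan2(v[0],-v[1]))
print("blue tip",bt-b,"before",[476.1-541.4,68.1-60.9]);print("panel front",f((250,10),86), "coupling",f((435,74),45))
E
```

```text
red [541.24904373 -50.05612353] [539.31030509  14.58050132] angle 1.540810888162288
valve line angle vs N 0.007839270120999848
blue tip [-63.52249659   7.82226676] before [-65.29999999999995, 7.199999999999996]
panel front [600.45926384  16.82270423] coupling [ 556.93153237 -175.99509206]
```

```bash
python3 -c "
from station import r
print(r.close_job())"
```

```text
the job is handed in; nothing more can be done
None
```

I pushed the cover back to its stop, then pushed the red handle round to its stop with shut fingertips on its trailing side. I raised the arm clear and handed the job in at about 8.3 s of the 48 s; no verdict came back.

- **Cover:** I measured it at 134–137 mm of its 140 mm travel; it needs more than 120 mm. The push ended with a 23 N rise in wrist force.
- **Red handle:** I measured it at about 1.54 rad; it needs more than 1.45 rad. The push ended with about 19 N at its stop.
- **Blue handle:** the tip agreed with its earlier position to about 2 mm, which is within measuring error.
- **Loose tools:** the last wrist picture showed the coupling, chisel, pencil and square looking undisturbed. The coupling measured about 2 mm from before. I did not re-measure the others, and the arm did not come near the mallet, glue, wax tin or plane.

**Disagreements:**
- My first height estimates from the scene and top views were off by up to about 14 mm. I used two wrist-camera positions instead, which put the handle and hub tops within 3 mm of the given heights.
- The top view could not be used for the handle because the arm blocked it.
- The coupling's height from the two wrist views came out at 33 mm against the 45 mm given, because I had matched points loosely. I did not use that value.

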